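# True up a slackened plate nest with a try square and hold it

### The job

The black plate nest on the aluminium deck plate has been slackened off and sits crooked. Pick up the try square, lay it flat on the deck plate with its thick stock along the low fence and its thin blade across the front of the nest, and press it firmly into that corner until the stock is flush against the fence and the blade is flush against the nest, so that the nest is turned true. Finish still holding the square there, pressed against both, so that the clamp screw can be tightened; leave the hex key and the jar behind the deck plate where they are.

Things in the scene. Friction and masses are not known exactly. Their poses are not given: they have to be found in the camera images.
- square: try square lying flat, 0.45 kg. Origin: outer corner, underside. Thick dark stock along its -x: 90 mm long, 25 wide (y 0 to 25), 24 high. Thin bright blade along its +y: outer edge at x = 0, 22 wide, reaching y = 120 mm, 4 thick, 9 mm above the stock's underside (hangs clear). Outer faces: y = 0 (stock) and x = 0 (stock end and blade edge). Seated, its axes are parallel to the deck's. Smooth: slides easily.
- square_grip (a point): place to grip the square: on top of the stock, centred across its 25 mm width, 45 mm from the outer corner. Fingers that stay at least 9 mm above the stock's underside pass over the fence.
- deck: aluminium deck plate fixed to the bench, 200 (x) x 204 (y) x 8 mm thick. Origin: centre of its underside, on the bench; x away from the robot, y to the left, z up. Seated, the square's origin lies at x = 0, y = -86, z = 8 mm in this frame.
- fence: low dark steel strip fixed along the deck's right edge, 190 mm long (x), 14 wide, 7 high above the deck plate. Origin: middle of its inner face (the one looking left, +y), at the deck plate's top; axes parallel to the deck's.
- nest: black plate nest, block 96 (x) x 136 (y) x 14 mm high, 1 mm above the deck plate; a white well plate is fixed in it (its top 29 mm above the block's underside). Origin: block's underside centre, on its pivot screw, at x = 48, y = -6 mm in the deck's frame; it only turns. Front: long face looking to -x; when true it lies at x = 0 of the deck, its right end 12 mm from the fence. Slotted ear on its left.
- nest_pivot (a joint): angle of the nest about its pivot, rad; 0 = true to the fence; positive = clockwise from above, the right end of its front (next to the fence) sticking out toward the robot. It starts between 0.06 and 0.17, turns against about 0.1 N m of friction and stays where it is left.
- hex_key: 5 mm hex key, 37 x 89 x 4 mm, lying on the bench behind the deck; leave alone. Origin at the centre of its underside.
- spec_jar: clear jar with a yellow cap, 47 mm across, 80 mm high, behind the deck; leave alone. Origin at the centre of its underside.

How it is judged:
On the way:
1. the square lies flat on the deck plate, stock along the fence, blade in front of the nest (z of square in the frame of deck between 0.005 and 0.012 m and angle between square's own z axis and vertical below 0.06 rad and angle between the x axis of square and the x axis of deck, either way round below 0.2 rad and x of square in the frame of deck between -0.07 and 0.01 m and y of square in the frame of fence between -0.005 and 0.06 m), for 0.1 s.
At the end, for the whole second after the job is handed in: The square lies flat, its outer corner within 4 mm of the true corner and parallel to the fence within 0.02 rad, pressing on fence and nest with more than 1.5 N each; the nest is true within 0.02 rad; the fingers still hold or press the square, at rest (contact force between square and fence above 1.5 N and contact force between square and nest above 1.5 N and contact force between the fingers and square above 1.5 N and value of joint nest_pivot between -0.02 and 0.02 rad and angle between the x axis of square and the x axis of deck, either way round below 0.02 rad and angle between square's own z axis and vertical below 0.04 rad and x of square in the frame of deck between -0.004 and 0.004 m and y of square in the frame of fence between -0.004 and 0.004 m and z of square in the frame of fence between -0.003 and 0.004 m and linear speed of square below 0.01 m/s); the arm keeps its last pose, push and grip.
It fails at once if the hex key is pushed away (distance of hex_key from where it was at the start of the episode above 0.03 m).
It fails at once if the jar is pushed away (distance of spec_jar from where it was at the start of the episode above 0.03 m).
It also fails if it takes over 48 s, if anything falls off the work surface, if the arm or the gripper's body presses on something with over 40 N, if the wrist force passes 120 N, or if a joint passes its speed limit or range.

### The arm

A 6-joint arm with a two-finger parallel gripper is mounted at the origin on a cart in front of the work surface, level with it; the furniture and walls round the work are solid. World frame = base frame: x ahead of the robot, y to its left, z up, the work surface at z = 0. Lengths are in m, angles in rad, forces in N, time in s.
With the tool pointing down it reaches from about 0.3 to 0.775 m from the base axis. Payload 14.6 kg.
Tool frame: the origin (TCP) lies at the very end of the fingers, on their centre line; the grasp point (between the pads) lies 19 mm behind it; x points along the fingers, z is the direction in which the jaws open and shut, and the axes are right-handed (so a half turn about x gives the same grasp; the last joint's range is limited). The gripper opens to 94 mm and grips with 3 to 60 N. Pads are 16 mm wide; open, the fingers measure 119 mm over their backs; the gripper's body (75 mm by 177 mm) begins 78 mm behind the grasp point.
Start: joints at [-1.234, 0.3, 1.521, -0, 1.321, -0.067], TCP at [0.216, -0.506, 0.176] pointing down, gripper open.
Joint ranges: [-3.03, 3.03], [-0.79, 2.21], [0.23, 2.52], [-1.04, 4.18], [0, 3.07], [-2.55, 2.55]. Speed limits (rad/s): [2.22, 2.22, 2.57, 3.14, 3.14, 3.14].

### API

Orientations are given as [roll, pitch, yaw] about the fixed x, y, z axes, in that order (R = Rz(yaw) Ry(pitch) Rx(roll)).
In Python, from station import ctrl gives the robot as it stands. The module is installed in compiled form; this text tells all that it offers.
- The arm moves only by the tool servo_tool, never from a script. Its argument "motion" is one flat list of numbers, 4 for each row, row after row: the shift along the tool's x, y, z in mm, then the turn about the tool's x in degrees. In form: [dx, dy, dz, roll, dx, dy, dz, roll, ...]. A call has 1 to 20 rows; each row is the pose to reach, as a shift and turn from the pose commanded when the call began, along the tool's axes at that moment; what a row does not reach only later rows make up. A row lasts 1/8 s, in which the tool goes at most 62.5 mm and 10.7 degrees, less where a joint would pass 70% of its speed; a pose out of reach is approached as far as the arm can. A call with a gripper value outside its range is refused whole. "gripper" is the opening, from 0 (shut) to 1 (fully open), set as the call begins (left out, the last holds). The fingers move at their own pace and stop on an object; "force" is the grip in N (left out, the last holds). Time passes only in rows, so rows that repeat a pose let the fingers close. It gives the time, the measured TCP pose, the force and the opening at its end, in the units of the state.
- ctrl.get_obs(): the state, without advancing time (a new reading comes with each control period).
- ctrl.camera(name): name is "side" or "top" or "wrist"; returns a dict with "color" (400x640x3 uint8, red, green, blue), "z_map" (400x640 float32, m along the optical axis (not along the pixel's ray), 0 where there is no reading), "fx", "fy", "cx", "cy" (pixels), "rvec" (rotation vector, rad) and "tvec" (3), from world to camera coordinates, as OpenCV has them. Camera axes: x right, y down, z forward; pixel columns grow to the right and rows downward; lengths in m; the calibration is good to about 2 mm. The wrist camera is an equidistant fisheye: a pixel r from the principal point sees the ray r / f radians off the axis. A picture is of the moment at which its call begins.
- ctrl.hand_in(): hands the job in, once; it reports no verdict.
The state is a dict: "time_s": time; "qpos": joint angles; "joint_vel": joint speeds; "tau": joint torques, N m; "ee_pos": TCP position; "eef_rot": TCP orientation; "force": force on the tool from outside, world axes, zero at the start; "moment": the same for the moment, N m; "grip_width": finger opening in m.
Only numpy, scipy, OpenCV 4.12 (cv2) and the standard library are available. Lean on these libraries where they do the work, as an engineer would, in place of code of your own. Each camera call takes 0.05 s, during which the arm holds its last target.

## Working session

There is one attempt and no reset: what is moved stays moved. The work goes in short steps, Python scripts to look and compute and a tool call to move; the robot and the scene stay as the last step left them, time stands still between calls to the robot, and variables do not carry over. Pictures are saved under pics/ and viewed, and the job is handed in when it is done.

Besides the shell and the picture viewer there is one more tool, called after "Emit:" in YAML: its name, and indented under it one key for each argument. servo_tool: Moves the arm, as the interface text tells. Its arguments: {"type":"object","properties":{"motion":{"type":"array","items":{"type":"number"}},"gripper":{"type":"number"},"force":{"type":"number"}},"required":["motion"]}

```bash
mkdir -p pics
cat > h.py <<'E'
import numpy as np, cv2
from station import ctrl
np.set_printoptions(precision=4,suppress=True)
def cam(n):
    c=ctrl.camera(n); R,_=cv2.Rodrigues(np.array(c['rvec'],float)); c['R']=R; c['t']=np.array(c['tvec'],float).ravel(); return c
def ray(c,uv):
    uv=np.atleast_2d(uv).astype(float)
    d=np.c_[(uv[:,0]-c['cx'])/c['fx'],(uv[:,1]-c['cy'])/c['fy'],np.ones(len(uv))]
    return -c['R'].T@c['t'], d@c['R']
def onz(c,uv,z):
    o,d=ray(c,uv); return o+d*((z-o[2])/d[:,2])[:,None]
def cloud(c):
    v,u=np.mgrid[:400,:640]; z=c['z_map']
    p=np.stack([(u-c['cx'])/c['fx']*z,(v-c['cy'])/c['fy']*z,z],-1)
    return (p-c['t'])@c['R']
def proj(c,P):
    P=np.atleast_2d(P)@c['R'].T+c['t']; return np.c_[P[:,0]/P[:,2]*c['fx']+c['cx'],P[:,1]/P[:,2]*c['fy']+c['cy']]
E
python3 - <<'E'
from h import *
o=ctrl.get_obs(); print(o)
for n in ['top','side','wrist']:
    c=cam(n); cv2.imwrite(f'pics/{n}0.png',c['color'][:,:,::-1]); np.savez(f'{n}0.npz',**c)
    print(n,c['fx'],c['cx'],c['cy'],-c['R'].T@c['t'],c['R'][2])
E
```

```text
{'time_s': 0.0, 'qpos': array([-1.2336,  0.3005,  1.5216,  0.    ,  1.3207, -0.0666]), 'joint_vel': array([ 0.0001, -0.0007,  0.0007, -0.    ,  0.0009, -0.0003]), 'tau': array([  0.0008, -53.1804, -35.2738,   0.0709,   0.0244,  -0.    ]), 'ee_pos': array([ 0.216 , -0.5055,  0.1756]), 'eef_rot': array([3.0617, 1.5696, 1.8948]), 'force': array([-0.1202,  0.3614, -0.5317]), 'moment': array([0.0116, 0.0862, 0.0192]), 'grip_width': 0.09446087319755135}
top 362.8534588430108 314.1514256633586 203.13868532354783 [ 0.4388 -0.0519  0.9091] [ 0.1549 -0.0027 -0.9879]
side 504.3900231446235 319.7467861588248 199.92876466431224 [ 0.6424 -0.994   0.6343] [-0.0295  0.8451 -0.5338]
wrist 309.70691628693146 318.455833623942 200.44361622241524 [ 0.2787 -0.4785  0.3843] [-0.2194 -0.093  -0.9712]
```

View pics/top0.png

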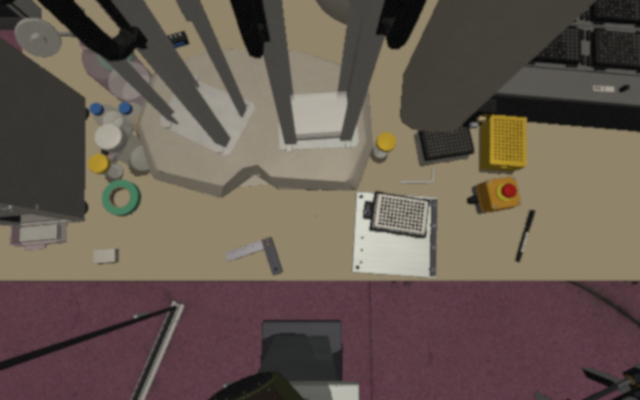

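View pics/side0.png

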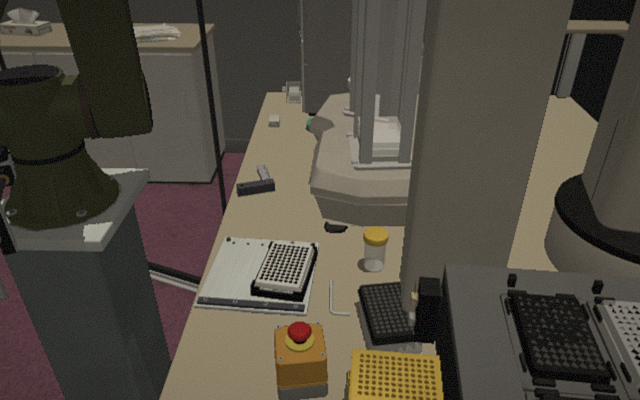

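View pics/wrist0.png

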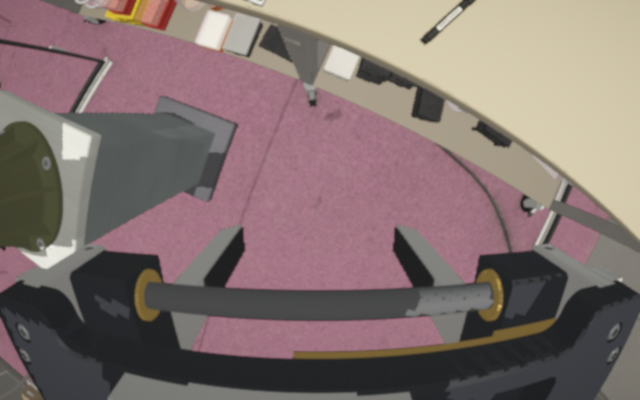

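The top view shows the deck at about px (353–437, 192–276), with the nest on it at (402,213). The square's stock is at (272,255) and its blade runs to (228,252). The jar is at (385,145) and the hex key at (420,180). I'll crop both regions to measure them.

Run:
```python
from h import *
c=dict(np.load('top0.npz'))
im=c['color'][:,:,::-1]
a=cv2.resize(im[225:285,215:295],None,fx=8,fy=8,interpolation=cv2.INTER_CUBIC)
b=cv2.resize(im[185:285,340:450],None,fx=6,fy=6,interpolation=cv2.INTER_CUBIC)
cv2.imwrite('pics/a.png',a);cv2.imwrite('pics/b.png',b[:600])
P=cloud(c)
for uv in [(272,250),(278,268),(245,250),(300,240),(365,250),(400,205),(434,250),(375,230)]: print(uv,P[uv[1],uv[0]])
```

```text
(272, 250) [0.4628 0.0478 0.0235]
(278, 268) [0.4199 0.0328 0.0224]
(245, 250) [0.4632 0.1155 0.0111]
(300, 240) [ 0.4883 -0.0189 -0.0015]
(365, 250) [ 0.4631 -0.18    0.0053]
(400, 205) [ 0.5707 -0.2629  0.0378]
(434, 250) [ 0.4628 -0.3484  0.0121]
(375, 230) [ 0.5113 -0.2033  0.0213]
```

View pics/a.png

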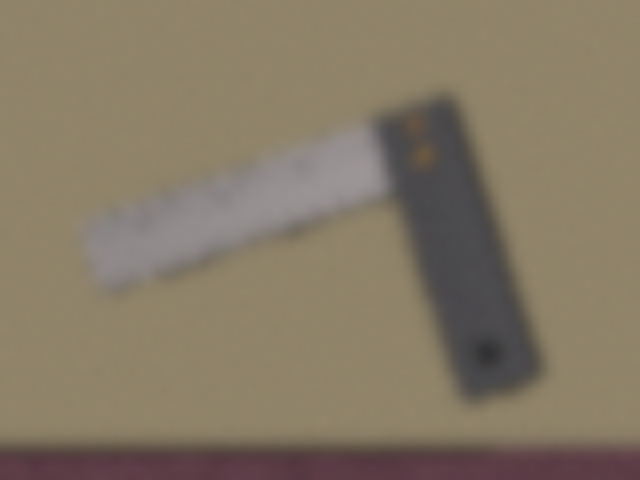

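View pics/b.png

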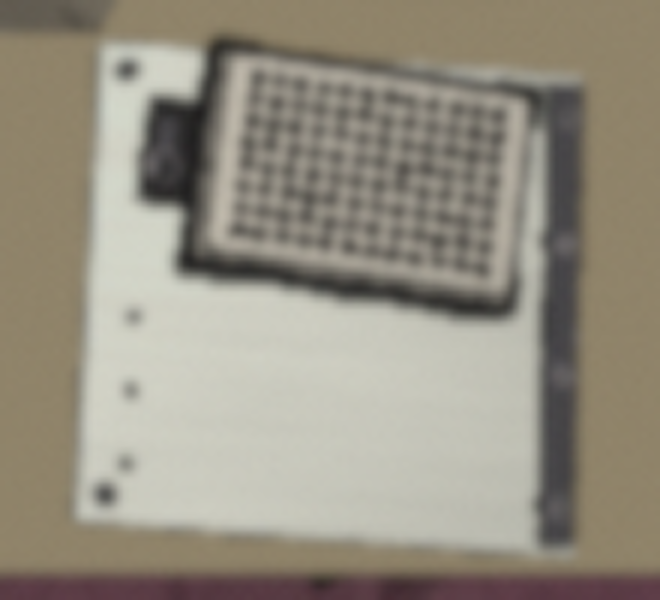

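Run:
```python
from h import *
c=dict(np.load('top0.npz'))
im=c['color']; hsv=cv2.cvtColor(im,cv2.COLOR_RGB2HSV)
for p in [(300,240),(365,250),(433,250),(272,255),(245,250),(378,209)]: print(p,hsv[p[1],p[0]])
# edge points by up-scaling then masks
def roi(x0,y0,x1,y1,s=8):
    return cv2.resize(hsv[y0:y1,x0:x1],None,fx=s,fy=s,interpolation=cv2.INTER_CUBIC)
def back(pts,x0,y0,s=8): return (np.asarray(pts,float).reshape(-1,2)+.5)/s-.5+[x0,y0]
def big(m):
    cs,_=cv2.findContours(m.astype(np.uint8),cv2.RETR_EXTERNAL,cv2.CHAIN_APPROX_NONE); return max(cs,key=cv2.contourArea)
# stock
r=roi(215,225,295,279); k=big(r[:,:,2]<115)
w=onz(c,back(k,215,225),0.024)[:,:2]
print('stock',len(k),cv2.minAreaRect((w*1000).astype(np.float32)), cv2.boxPoints(cv2.minAreaRect((w*1000).astype(np.float32))))
r=roi(215,225,295,279); k=big((r[:,:,1]<45)&(r[:,:,2]>115))
w=onz(c,back(k,215,225),0.013)[:,:2]
R=cv2.minAreaRect((w*1000).astype(np.float32));print('blade',R,cv2.boxPoints(R))
r=roi(340,185,450,279); m=((r[:,:,1]<50)&(r[:,:,2]>100))
k=big(m);w=onz(c,back(k,340,185),0.008)[:,:2]
R=cv2.minAreaRect((w*1000).astype(np.float32));print('deckbright',R,cv2.boxPoints(R))
cv2.imwrite('pics/m.png',(m*255).astype(np.uint8)[:,:800])
# fence dark
m=(r[:,:,2]<110); m[:, :int((428-340)*8)]=0; k=big(m); w=onz(c,back(k,340,185),0.015)[:,:2]
R=cv2.minAreaRect((w*1000).astype(np.float32));print('fence',R,cv2.boxPoints(R))
# other candidates
P=cloud(c)
```

```text
(300, 240) [ 20  69 144]
(365, 250) [ 30  15 207]
(433, 250) [135   7  74]
(272, 255) [135   7  76]
(245, 250) [175  10 148]
(378, 209) [ 21  26 184]
stock 717 ((448.86962890625, 48.658599853515625), (92.71841430664062, 30.329973220825195), 19.337417602539062) [[400.1042  47.6171]
 [410.1474  18.9982]
 [497.6351  49.7001]
 [487.5919  78.319 ]]
blade ((461.9580078125, 117.38472747802734), (25.51468849182129, 96.32738494873047), 18.956979751586914) [[434.2462 158.7918]
 [465.5389  67.689 ]
 [489.6698  75.9776]
 [458.3771 167.0805]]
deckbright ((503.33978271484375, -254.3374481201172), (207.36158752441406, 204.6104736328125), 85.79276275634766) [[ 393.7038 -350.2333]
 [ 597.7629 -365.2444]
 [ 612.9758 -158.4416]
 [ 408.9167 -143.4305]]
fence ((495.43182373046875, -344.9244079589844), (23.113576889038086, 188.196044921875), 87.1681900024414) [[ 400.8777 -351.8182]
 [ 588.8439 -361.1159]
 [ 589.9859 -338.0306]
 [ 402.0197 -328.7329]]
```

View pics/m.png

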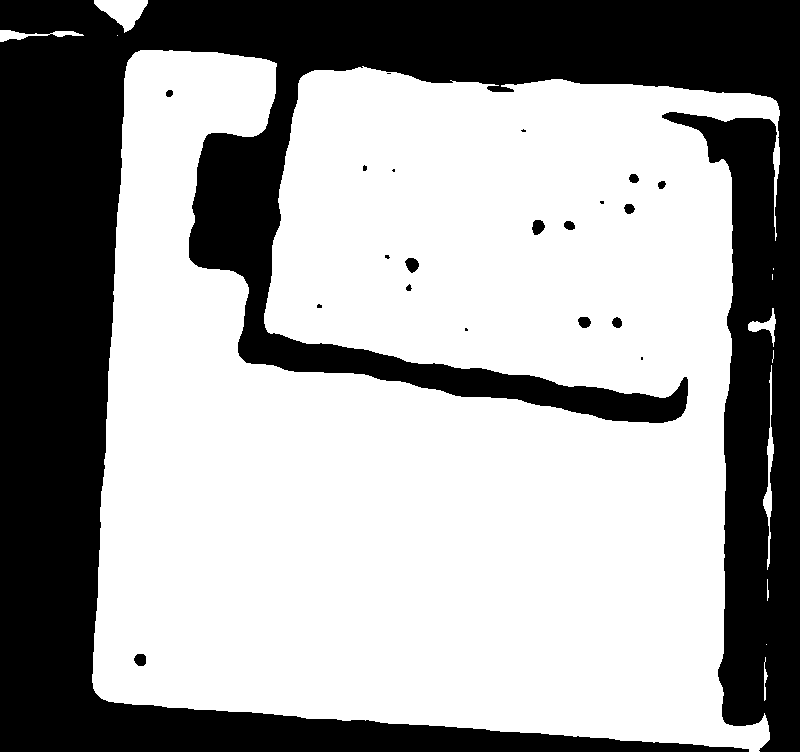

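```bash
cat > deck.py <<'E'
from h import *
c=dict(np.load('top0.npz'))
im=c['color']; hsv=cv2.cvtColor(im,cv2.COLOR_RGB2HSV)
g=cv2.cvtColor(im,cv2.COLOR_RGB2GRAY).astype(float); S=hsv[:,:,1].astype(float)
def edge_rows(ch,rows,u0,u1):  # half-crossing along row
    out=[]
    for v in rows:
        p=ch[v,u0:u1+1]; h=(p[0]+p[-1])/2; s=np.sign(p-h); i=np.nonzero(np.diff(s))[0][0]
        out.append((u0+i+(h-p[i])/(p[i+1]-p[i]),v))
    return np.array(out)
def edge_cols(ch,cols,v0,v1): return edge_rows(ch.T,cols,v0,v1)[:,::-1]
def line(uv,z,n):
    w=onz(c,uv,z)[:,:2]
    vx,vy,x,y=cv2.fitLine((w*1000).astype(np.float32),cv2.DIST_HUBER,0,.01,.01).ravel()
    d=np.abs((w*1000-[x,y])@[-vy,vx]); a=np.degrees(np.arctan2(vy,vx))
    print(n,'ang',a,'pt',x,y,'res',d.mean()); return np.array([x,y]),np.array([vx,vy])
L=line(edge_rows(S,range(200,268,2),345,362),0.008,'left')
F=line(edge_cols(S,range(362,428,2),266,279),0.008,'front') 
B=line(edge_cols(S,range(358,362),186,198),0.008,'back')
I=line(edge_rows(g,range(228,272,2),422,433),0.015,'fence inner top')
O=line(edge_rows(g,range(206,270,2),434,442),0.015,'fence outer')
N=line(edge_cols(g,range(378,422,2),236,226),0.023,'nest') if 0 else None
E
python3 deck.py
python3 - <<'E'
from deck import *
for v in (250,): print(g[v,420:445].astype(int)); print(S[v,420:445].astype(int))
for u in (400,): print(g[215:245,u].astype(int)); print(g[264:284,u].astype(int),S[264:284,u].astype(int))
E
```

```text
left ang -4.172152 pt 505.35135 -151.64021 res 0.1368940044679045
front ang 85.88697 pt 403.42062 -238.26132 res 0.1586369334093857
back ang -84.82322 pt 610.4584 -169.03964 res 0.18862785680799862
fence inner top ang -3.750017 pt 457.828 -335.81473 res 2.5191329892080745
fence outer ang -4.202614 pt 494.13635 -354.43472 res 0.3974473639608713
left ang -4.172152 pt 505.35135 -151.64021 res 0.1368940044679045
front ang 85.88697 pt 403.42062 -238.26132 res 0.1586369334093857
back ang -84.82322 pt 610.4584 -169.03964 res 0.18862785680799862
fence inner top ang -3.750017 pt 457.828 -335.81473 res 2.5191329892080745
fence outer ang -4.202614 pt 494.13635 -354.43472 res 0.3974473639608713
[193 193 193 192 192 191 191 189 179 150 103  74  73  73  75  84 105 124
 131 133 131 132 133 132 132]
[17 14 14 15 16 16 16 16 16 15 12  7  7  7  7 32 56 65 68 67 67 69 67 68
 68]
[120 134 141 128 128 145 141 126 130 145 142 124 130 152 150 119  83  57
  54  91 144 183 197 199 199 198 199 199 200 201]
[195 195 194 192 193 194 194 194 193 185 170 149 134 132 129 123 105  84
  73  71] [16 16 14 16 17 14 16 16 17 16 19 35 57 66 67 67 63 61 76 82]
```

```bash
cat >> h.py <<'E'
from scipy.spatial.transform import Rotation as Ro
def rel(target,yaw_jaw_deg,o=None):
    o=o or ctrl.get_obs(); R=Ro.from_euler('xyz',o['eef_rot']).as_matrix()
    d=R.T@(np.array(target)-o['ee_pos'])*1000
    zy=np.degrees(np.arctan2(R[1,2],R[0,2])); dy=(yaw_jaw_deg-zy+90)%180-90
    s=np.sign(R[2,0])  # tool x down -> -1
    print('toolx',R[:,0],'jaw yaw',zy,'dxyz mm',d.round(1),'roll deg',round(s*dy,2),'q6',o['qpos'][5], 't',o['time_s'],'F',o['force'],'M',o['moment'],'w',o['grip_width'])
    return R
E
python3 - <<'E'
from h import *
R=rel([0.449,0.0487,0.12],109.3); print(R)
from deck import *
# nest angle: darkest bottom edge -> bright transition below
uv=[]
for u in range(375,424,2):
    col=g[:,u]; lo=222+np.argmin(col[222:242]); p=col[lo:lo+8]; h=(p.min()+p.max())/2; i=np.nonzero(p>h)[0][0]; uv.append((u,lo+i-1+(h-p[i-1])/(p[i]-p[i-1])))
uv=np.array(uv);line(uv,0.016,'nestfront'); w=onz(c,uv,.016)[:,:2]*1000; print(w[[0,8,16,-1]])
E
```

```text
toolx [-0.0003  0.0008 -1.    ] jaw yaw -66.86464948768489 dxyz mm [  56.1  432.  -418.1] roll deg 3.84 q6 -0.06659959445166928 t 0.15 F [ 0.522  -0.1599 -0.4221] M [-0.0144 -0.0117 -0.0321] w 0.094090959902958
[[-0.0003  0.9196  0.3929]
 [ 0.0008  0.3929 -0.9196]
 [-1.      0.0001 -0.0009]]
left ang -4.172152 pt 505.35135 -151.64021 res 0.1368940044679045
front ang 85.88697 pt 403.42062 -238.26132 res 0.1586369334093857
back ang -84.82322 pt 610.4584 -169.03964 res 0.18862785680799862
fence inner top ang -3.750017 pt 457.828 -335.81473 res 2.5191329892080745
fence outer ang -4.202614 pt 494.13635 -354.43472 res 0.3974473639608713
nestfront ang 80.9767 pt 499.94397 -267.35657 res 0.5465808229250743
[[ 508.7626 -204.1436]
 [ 503.7447 -243.4003]
 [ 497.6086 -282.5523]
 [ 492.4907 -321.6782]]
```

Emit:
servo_tool:
  motion: [2,40,-39,0.4,5,85,-82,0.8,10,128,-124,1.2,15,172,-167,1.6,20,216,-209,2,27,260,-252,2.4,34,304,-295,2.8,41,350,-338,3.2,48,392,-380,3.6,56,432,-418,3.8,56,432,-418,3.8]
  gripper: 0.6
  force: 40

```text
time_s: 1.52
ee_pos: [0.4492, 0.051, 0.1193]
eef_rot: [-2.013, 1.569, 3.041]
force: [-0.9, 0.1, -1.4]
grip_width: 0.056
```

Run:
```python
from h import *
rel([0.449,0.0487,0.012],109.3); print(ctrl.get_obs()['ee_pos'])
for n in ['wrist','side']:
    c=cam(n); cv2.imwrite(f'pics/{n}1.png',c['color'][:,:,::-1]); np.savez(f'{n}1.npz',**c)
```

```text
toolx [-0.0015  0.0001 -1.    ] jaw yaw -70.41453271944783 dxyz mm [107.3  -0.8   2.2] roll deg 0.29 q6 1.2607313244458793 t 1.525 F [-0.9254  0.0809 -1.3679] M [-0.0239 -0.0093  0.0032] w 0.05597797555807883
[0.4492 0.051  0.1193]
```

View pics/wrist1.png

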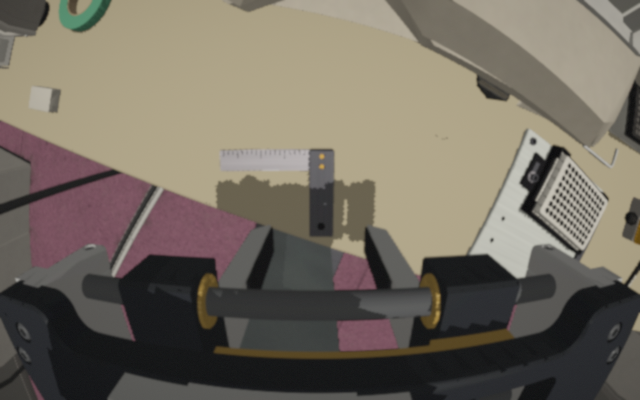

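View pics/side1.png

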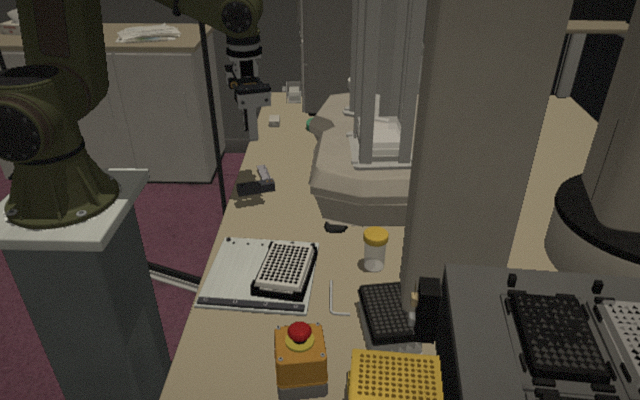

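The wrist view shows the stock centred at (321,193) and parallel to the fingers. I'll go down and grip.

Emit:
servo_tool:
  motion: [40,-1,2,0.3,80,-1,2,0.3,100,-1,2,0.3,107.5,-1,2,0.3,107.5,-1,2,0.3]

```text
time_s: 2.25
ee_pos: [0.449, 0.0454, 0.0131]
eef_rot: [1.182, 1.57, -0.057]
force: [0.9, -0.1, 0.1]
grip_width: 0.0562
```

Emit:
servo_tool:
  motion: [0,0,0,0,0,0,0,0,0,0,0,0,0,0,0,0]
  gripper: 0.1
  force: 50

```text
time_s: 2.75
ee_pos: [0.4489, 0.0462, 0.0128]
eef_rot: [1.286, 1.571, 0.047]
force: [-0.5, -0.2, 0.8]
grip_width: 0.0195
```

Run:
```python
from h import *
rel([0.449,0.0487,0.012],109.3); print(ctrl.get_obs()['ee_pos'])
for n in ['wrist','top']:
    c=cam(n); cv2.imwrite(f'pics/{n}2.png',c['color'][:,:,::-1]); np.savez(f'{n}2.npz',**c)
```

```text
toolx [ 0.0002  0.     -1.    ] jaw yaw -70.95562213714675 dxyz mm [ 0.8  0.9 -2.3] roll deg -0.26 q6 1.259754425592823 t 2.75 F [-0.5249 -0.2164  0.8463] M [0.0076 0.024  0.0133] w 0.01952638898857186
[0.4489 0.0462 0.0128]
```

View pics/wrist2.png

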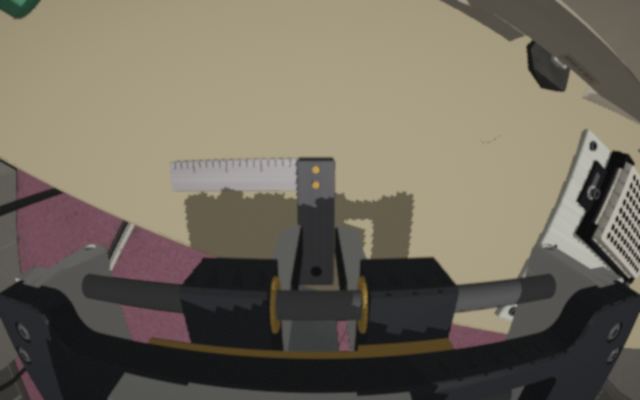

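Emit:
servo_tool:
  motion: [0,0,0,0,0,0,0,0]

```text
time_s: 3.1
ee_pos: [0.4488, 0.0462, 0.0126]
eef_rot: [-1.955, 1.571, 3.09]
force: [-0.2, -0.4, 0.2]
grip_width: 0.0092
```

Run:
```python
from h import *
print(ctrl.get_obs())
c=dict(np.load('wrist2.npz')); cv2.imwrite('pics/w2z.png',cv2.resize(c['color'][140:300,220:420,::-1],None,fx=4,fy=3.7,interpolation=cv2.INTER_CUBIC))
```

```text
{'time_s': 3.1, 'qpos': array([0.0213, 0.3053, 1.9456, 0.    , 0.8908, 1.2598]), 'joint_vel': array([-0.0008,  0.0001,  0.0008, -0.0005,  0.0004,  0.0006]), 'tau': array([  0.0038, -45.1305, -26.9365,   0.0295,  -0.0649,  -0.0001]), 'ee_pos': array([0.4488, 0.0462, 0.0126]), 'eef_rot': array([-1.9551,  1.5707,  3.0895]), 'force': array([-0.2272, -0.3804,  0.2333]), 'moment': array([-0.0072, -0.039 , -0.0299]), 'grip_width': 0.009153382062738052}
```

View pics/w2z.png

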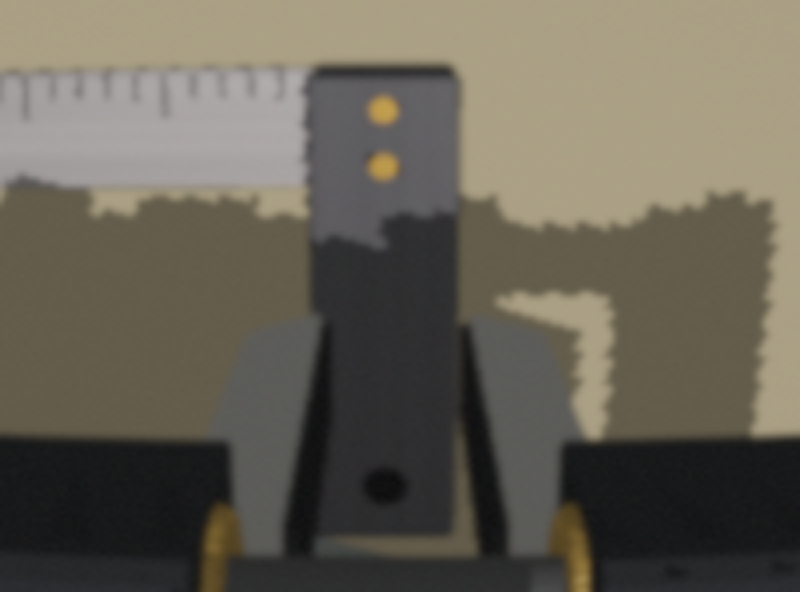

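Run:
```python
from h import *
for n in ['wrist','side','top']:
    c=cam(n); cv2.imwrite(f'pics/{n}3.png',c['color'][:,:,::-1]); np.savez(f'{n}3.npz',**c)
cw=np.load('wrist3.npz')['color'][140:300,220:420,::-1]; cs=np.load('side3.npz')['color'][90:210,200:320,::-1]
cv2.imwrite('pics/w3z.png',np.hstack([cv2.resize(cw,(400,400)),cv2.resize(cs,(400,400))]))
```

```text
(no output)
```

View pics/w3z.png

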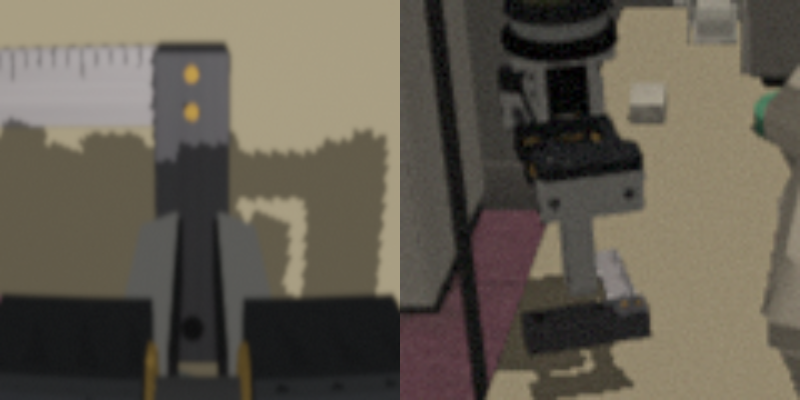

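View pics/top3.png

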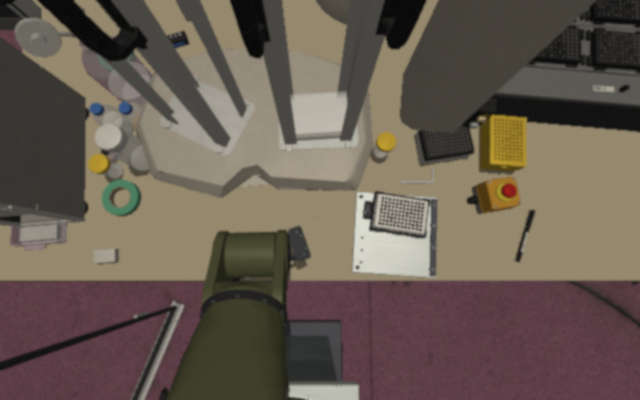

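Run:
```python
from h import *
c=dict(np.load('side3.npz')); P=cloud(c)
for v in range(150,200,2):
    print(v,[tuple((P[v,u]*1000).round().astype(int)) for u in (246,251,254,260,266)])
c=dict(np.load('wrist3.npz')); Z=c['z_map']
# fisheye
v,u=np.mgrid[:400,:640]; x=u-c['cx'];y=v-c['cy']; r=np.hypot(x,y); th=r/c['fx']; k=np.tan(th)/np.maximum(r,1e-6)
Pw=(np.stack([x*k*Z,y*k*Z,Z],-1)-c['t'])@c['R']
for p in [(314,165),(316,215),(316,230),(316,250),(298,230),(333,230),(297,245),(335,245),(314,270),(280,200)]: print(p,Z[p[1],p[0]],Pw[p[1],p[0]])
```

```text
150 [(np.int64(453), np.int64(-38), np.int64(153)), (np.int64(463), np.int64(-33), np.int64(151)), (np.int64(469), np.int64(-34), np.int64(151)), (np.int64(481), np.int64(-28), np.int64(148)), (np.int64(493), np.int64(-24), np.int64(146))]
152 [(np.int64(452), np.int64(-35), np.int64(147)), (np.int64(463), np.int64(-36), np.int64(147)), (np.int64(469), np.int64(-33), np.int64(146)), (np.int64(480), np.int64(-27), np.int64(143)), (np.int64(493), np.int64(-25), np.int64(142))]
154 [(np.int64(452), np.int64(-36), np.int64(142)), (np.int64(642), np.int64(-994), np.int64(634)), (np.int64(469), np.int64(-36), np.int64(143)), (np.int64(480), np.int64(-25), np.int64(137)), (np.int64(452), np.int64(242), np.int64(1))]
156 [(np.int64(397), np.int64(234), np.int64(-2)), (np.int64(451), np.int64(24), np.int64(107)), (np.int64(457), np.int64(29), np.int64(104)), (np.int64(436), np.int64(233), np.int64(-1)), (np.int64(453), np.int64(231), np.int64(0))]
158 [(np.int64(401), np.int64(212), np.int64(3)), (np.int64(450), np.int64(25), np.int64(101)), (np.int64(456), np.int64(30), np.int64(99)), (np.in
[... 4443 characters left out ...]
t64(23), np.int64(1))]
198 [(np.int64(432), np.int64(15), np.int64(-1)), (np.int64(444), np.int64(16), np.int64(-1)), (np.int64(451), np.int64(14), np.int64(0)), (np.int64(465), np.int64(15), np.int64(0)), (np.int64(480), np.int64(14), np.int64(1))]
(314, 165) 0.19661458 [0.4887 0.0633 0.0249]
(316, 215) 0.2053266 [0.4576 0.0513 0.0242]
(316, 230) 0.20772453 [0.4476 0.0479 0.0243]
(316, 250) 0.21115483 [0.4338 0.0431 0.0243]
(298, 230) 0.17947745 [0.4531 0.0606 0.0511]
(333, 230) 0.17856577 [0.46   0.0415 0.0519]
(297, 245) 0.1562878 [0.4536 0.0598 0.0749]
(335, 245) 0.15708183 [0.4597 0.0414 0.0742]
(314, 270) 0.21407814 [0.4191 0.0396 0.025 ]
(280, 200) 0.22794798 [ 0.4529  0.078  -0.0002]
```

Run:
```python
from h import *
for n,z in [('wrist0',.1756),('wrist1',.1193),('wrist2',.0128),('wrist3',.0126)]:
    c=dict(np.load(n+'.npz')); Z=c['z_map']; C=-c['R'].T@c['t']
    v,u=np.mgrid[:400,:640]; x=u-c['cx'];y=v-c['cy']; r=np.hypot(x,y); th=r/c['fx']; k=np.tan(th)/np.maximum(r,1e-6)
    cc=np.stack([x*k*Z,y*k*Z,Z],-1)
    Pw=(cc-c['t'])@c['R']
    print(n,C,'cam-TCP z',C[2]-z)
    for vv in (228,232,236):
        print(vv,[int(q*1000) for q in Pw[vv,225:420:6,2]])
```

```text
wrist0 [ 0.2787 -0.4785  0.3843] cam-TCP z 0.20870989427321854
228 [213, 213, 212, 205, -872, -868, -874, -872, -874, -875, -871, -871, -875, -880, -873, -874, -874, -874, -879, -878, -868, -869, -875, -877, -872, -876, -871, -876, -877, 211, 211, 213, -876]
232 [218, 220, 215, 205, -872, -874, -875, -871, -878, -875, -873, -873, -876, -873, -876, -873, -872, -876, -872, -877, -877, -872, -875, -877, -873, -875, -875, -875, -876, 215, 219, 219, 219]
236 [227, 227, 220, 384, -881, -881, -875, -875, -871, -873, -875, -872, -873, -873, -874, -878, -874, -870, -875, -870, -873, -877, -873, -870, -875, -874, -871, -871, -873, 216, 226, 227, 226]
wrist1 [0.5137 0.0743 0.3279] cam-TCP z 0.20856121315726578
228 [-873, -875, -873, -872, -877, -776, 154, 154, -2, 0, -1, -1, 0, 0, 24, 25, 24, 24, 23, 0, 0, 0, 0, 0, 154, 153, 0, 0, -1, 0, 0, 0, 0]
232 [-874, -873, -878, -877, -873, 162, 163, 160, -707, -723, -746, 0, 0, 0, 24, 24, 24, 24, 23, 0, 0, 0, 0, 0, 158, 162, 161, 162, 0, 0, 0, 1, 0]
236 [-875, -870, -871, -873, 168, 169, 168, 165, -673, -690, -707, -727, -1, 0, 0, 22, 23, 23, 0, 0, 0, 1
[... 158 characters left out ...]
23, 22, 24, 25, 48, 47, 0, 0, 0, 0, 0, 0, 0, 0, 0, -1, 0, 0]
232 [1, 0, 0, 0, 0, -1, 0, 0, 0, 1, 57, 56, 56, 23, 23, 23, 24, 23, 24, 54, 56, 56, 56, 0, 1, 0, 0, 0, 0, 0, 0, 0, 0]
236 [1, 0, 1, 0, 0, 0, 0, 0, 0, 62, 62, 62, 62, 24, 24, 24, 25, 24, 23, 58, 61, 63, 61, 0, 0, 0, 0, 0, 0, 0, 0, 0, 221]
wrist3 [0.5132 0.0688 0.2213] cam-TCP z 0.20868262195717735
228 [0, 0, 0, 0, 0, 0, 1, 0, 0, 0, 0, 0, 47, 47, 43, 23, 24, 43, 48, 48, 0, 0, 1, 0, 0, 0, 0, 0, 0, 0, 0, 0, 0]
232 [0, 0, -1, 0, 1, 0, 0, 0, 0, 0, 0, 56, 56, 54, 51, 23, 23, 51, 54, 54, 56, 0, 0, 0, 0, 0, 0, 0, 0, 0, 0, 0, 0]
236 [0, 1, 0, 0, 0, 1, 0, 0, 0, 0, -1, 62, 62, 62, 57, 23, 24, 58, 62, 62, 62, 1, 0, 1, 0, 0, 1, 0, 0, 0, 0, 0, 0]
```

Run:
```python
from h import *
for n in ['wrist3','wrist1']:
    c=dict(np.load(n+'.npz')); Z=c['z_map']
    v,u=np.mgrid[:400,:640]; x=u-c['cx'];y=v-c['cy']; r=np.hypot(x,y); th=r/c['fx']; k=np.tan(th)/np.maximum(r,1e-6)
    Pw=(np.stack([x*k*Z,y*k*Z,Z],-1)-c['t'])@c['R']*1000
    us=[298,302,306,326,330,334] if n=='wrist3' else [262,266,270,368,372]
    for vv in range(220,236): print(vv,[tuple(int(a) for a in Pw[vv,q]) for q in us])
c=dict(np.load('side3.npz')); P=cloud(c)*1000
for v in range(172,183): print(v,[tuple(int(a) for a in P[v,u]) for u in range(247,258)])
```

```text
220 [(450, 61, 24), (450, 58, 23), (451, 56, 23), (456, 43, 23), (457, 41, 23), (458, 38, 23)]
221 [(449, 61, 23), (450, 58, 24), (451, 56, 23), (455, 43, 24), (456, 41, 23), (457, 38, 23)]
222 [(449, 61, 24), (449, 58, 23), (451, 56, 25), (455, 43, 24), (456, 40, 24), (456, 38, 24)]
223 [(447, 60, 22), (449, 58, 24), (450, 55, 24), (454, 43, 24), (455, 40, 24), (455, 37, 22)]
224 [(447, 60, 24), (448, 58, 24), (448, 55, 22), (454, 43, 25), (454, 40, 24), (455, 37, 23)]
225 [(446, 60, 23), (447, 57, 23), (454, 56, 41), (453, 42, 24), (459, 42, 42), (454, 37, 23)]
226 [(446, 60, 24), (454, 58, 45), (454, 56, 44), (452, 42, 24), (459, 43, 45), (460, 40, 44)]
227 [(445, 59, 24), (453, 58, 44), (454, 56, 45), (451, 42, 24), (459, 42, 45), (459, 40, 45)]
228 [(452, 60, 47), (453, 58, 46), (454, 56, 47), (457, 44, 43), (459, 42, 47), (460, 41, 50)]
229 [(453, 60, 49), (453, 58, 49), (455, 56, 50), (457, 44, 45), (459, 43, 51), (460, 41, 51)]
230 [(453, 60, 51), (454, 58, 52), (454, 56, 51), (457, 44, 47), (459, 43, 51), (460, 41, 53)]
231 [(453, 60, 54), (454, 58, 54), (455, 56, 54), (456,
[... 2926 characters left out ...]
, (444, 111, 0)]
179 [(420, 106, -1), (423, 102, 0), (425, 104, 0), (428, 102, 0), (430, 104, 0), (432, 105, 0), (435, 104, 0), (438, 102, 0), (440, 104, 0), (442, 108, -2), (445, 106, -1)]
180 [(421, 97, 1), (424, 96, 1), (425, 103, -2), (428, 98, 0), (430, 103, -2), (433, 101, -1), (436, 98, 0), (446, 57, 24), (449, 58, 23), (450, 60, 22), (453, 59, 23)]
181 [(421, 94, 0), (432, 54, 22), (642, -994, 634), (437, 52, 24), (440, 51, 24), (442, 55, 22), (445, 52, 24), (446, 56, 22), (449, 56, 22), (451, 56, 22), (454, 54, 23)]
182 [(430, 49, 23), (432, 51, 21), (435, 50, 22), (438, 49, 23), (440, 48, 23), (443, 48, 24), (444, 53, 21), (447, 48, 23), (449, 51, 22), (452, 51, 22), (455, 46, 25)]
```

The fingers closed above the stock without gripping it. The wrist depth at (298–334, 226) and the side depth both put the real fingertips at z ≈ 0.043–0.044, but the reported TCP is z = 0.0126. So the reported z is about 31 mm too low, in the open pose too (0.149 against 0.119), while xy agrees. I'll correct all heights for this: open the gripper, go down another 31 mm and check again.

Emit:
servo_tool:
  motion: [0,0,-1,0,0,0,-1,0,0,0,-1,0,0,0,-1,0,0,0,-1,0]
  gripper: 0.6

```text
time_s: 3.88
ee_pos: [0.4485, 0.0471, 0.0126]
eef_rot: [-2.607, 1.571, 2.437]
force: [-0.1, 0.2, 0.6]
grip_width: 0.0549
```

Emit:
servo_tool:
  motion: [10,0,0,0,20,0,0,0,28,0,0,0,28,0,0,0]

```text
time_s: 4.38
ee_pos: [0.448, 0.0471, -0.0161]
eef_rot: [-1.88, 1.569, -3.119]
force: [1.0, -1.5, 0.2]
grip_width: 0.0564
```

```bash
cat >> h.py <<'E'
def wcloud(c):
    Z=c['z_map']; v,u=np.mgrid[:400,:640]; x=u-c['cx'];y=v-c['cy']; r=np.hypot(x,y); th=r/c['fx']; k=np.tan(th)/np.maximum(r,1e-6)
    return (np.stack([x*k*Z,y*k*Z,Z],-1)-c['t'])@c['R']
E
python3 - <<'E'
from h import *
o=ctrl.get_obs(); print(o['time_s'],o['ee_pos'],o['force'],o['grip_width'])
c=cam('wrist'); cv2.imwrite('pics/wrist4.png',c['color'][:,:,::-1]); P=wcloud(c)*1000
for vv in range(222,234,2): print(vv,[int(P[vv,q,2]) for q in range(240,400,4)])
E
```

```text
4.375 [ 0.448   0.0471 -0.0161] [ 0.9754 -1.5241  0.1888] 0.05635950482316223
222 [0, 0, 0, 0, 0, 0, 0, 0, 0, 0, 0, 1, 0, 0, 24, 22, 25, 22, 23, 24, 23, 24, 24, 24, 25, 0, 0, 0, 0, 0, 0, 0, 0, 0, 0, 0, 0, 0, 0, 0]
224 [0, 0, 0, 0, 0, 0, 0, 0, 0, 0, 0, 0, 0, 0, 22, 23, 23, 192, 23, 23, 23, 23, 23, 24, 22, 0, 0, -1, 0, 1, 0, 0, 1, 0, 0, 0, 0, 192, 0, 0]
226 [0, -1, 0, 1, 0, 0, 16, 17, -1, 0, -1, 0, 0, 0, 23, 24, 192, 24, 23, 22, 23, 24, 23, 23, 23, 0, 0, 0, 0, 0, 0, 0, 16, 15, 16, 0, 0, 0, 0, 0]
228 [0, 0, 0, 0, 0, 19, 18, 19, 15, 0, 1, 0, 1, 0, 24, 24, 24, 24, 24, 23, 24, 24, 24, 23, 24, 0, 0, 0, 0, 0, 1, 0, 19, 19, 18, 0, 21, 0, -1, 0]
230 [0, 0, 0, 24, 22, 23, 22, 20, 16, 0, 0, 0, 0, 0, 22, 23, 23, 24, 24, 23, 23, 23, 24, 23, 24, 1, 0, 0, 0, 0, 0, 0, 20, 24, 192, 23, 21, 0, 0, 0]
232 [0, 0, 1, 27, 27, 27, 28, 22, 16, 0, 0, 0, 0, 0, 23, 24, 23, 24, 24, 24, 22, 24, 25, 23, 24, 0, 0, 0, 0, 0, 1, 0, 23, 27, 27, 26, 28, 1, 0, 0]
```

View pics/wrist4.png

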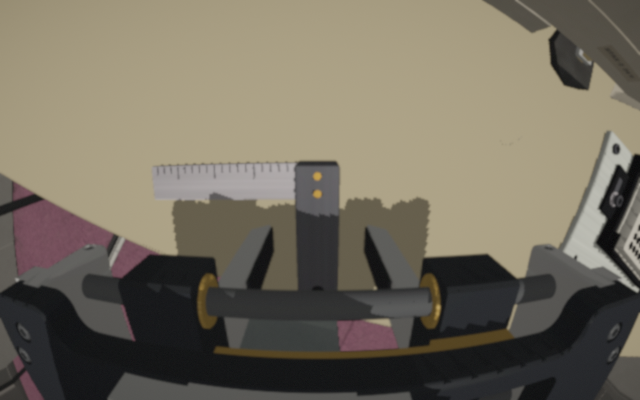

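The fingertips are now at z ≈ 0.0145 on either side of the stock, whose edges are at px 296 and 338. I'll go 3 mm lower and close.

Emit:
servo_tool:
  motion: [3,0,0,0,3,0,0,0]

```text
time_s: 4.68
ee_pos: [0.4485, 0.0471, -0.0184]
eef_rot: [2.602, 1.571, 1.364]
force: [-0.8, 0.1, -0.3]
grip_width: 0.0563
```

Emit:
servo_tool:
  motion: [0,0,0,0,0,0,0,0,0,0,0,0,0,0,0,0,0,0,0,0]
  gripper: 0.1
  force: 50

```text
time_s: 5.3
ee_pos: [0.4485, 0.0471, -0.0183]
eef_rot: [1.879, 1.571, 0.64]
force: [-0.5, 0.8, 0.9]
grip_width: 0.0248
```

Run:
```python
from h import *
rel([0.449,0.0487,-0.019],109.3)
c=cam('wrist'); cv2.imwrite('pics/wrist5.png',c['color'][:,:,::-1])
```

```text
toolx [ 0.0001  0.0001 -1.    ] jaw yaw -70.96314010733924 dxyz mm [ 0.7  0.9 -1.3] roll deg -0.26 q6 1.26189366738006 t 5.3 F [-0.5346  0.7604  0.8626] M [ 0.1404  0.1118 -0.0422] w 0.024769156736562166
```

View pics/wrist5.png

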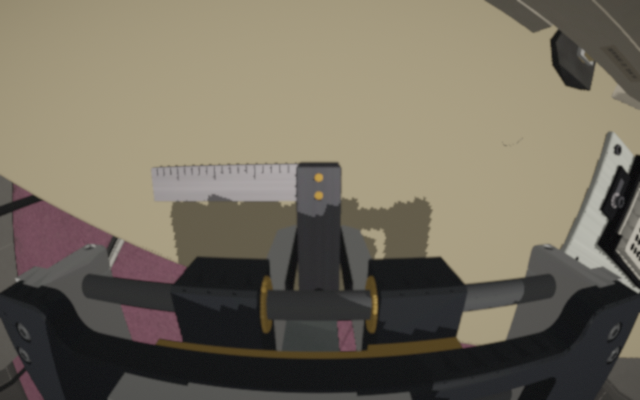

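Gripped: the opening is 24.8 mm against a stock width of 25 mm. Next I'll lift and check the hold.

Emit:
servo_tool:
  motion: [-12,0,0,0,-35,0,0,0,-60,0,0,0,-70,0,0,0,-70,0,0,0]

```text
time_s: 5.98
ee_pos: [0.4486, 0.0471, 0.0519]
eef_rot: [1.207, 1.57, -0.032]
force: [-0.1, -0.6, -4.6]
grip_width: 0.0244
```

Run:
```python
from h import *
o=ctrl.get_obs(); R=rel([0.449,0.0487,0.05],109.3,o); print(o['ee_pos'])
c=cam('wrist'); cv2.imwrite('pics/wrist6.png',c['color'][:,:,::-1]); np.savez('wrist6.npz',**c); P=wcloud(c)
T=(P-o['ee_pos'])@R*1000   # tool coords
m=(P[:,:,2]>o['ee_pos'][2]+.018)&(P[:,:,2]<o['ee_pos'][2]+.05)
m[:140]=0;m[230:]=0
print(m.sum())
# print z of stock top, blade
for uv in [(318,170),(318,190),(318,215),(300,180),(280,180),(230,180),(180,180),(160,185)]: print(uv,P[uv[1],uv[0]]*1000,T[uv[1],uv[0]])
```

```text
toolx [ 0.0008 -0.     -1.    ] jaw yaw -70.96283937450214 dxyz mm [ 1.9  0.9 -1.4] roll deg -0.26 q6 1.261900615699542 t 5.975 F [-0.1227 -0.6129 -4.5885] M [ 0.0128  0.0087 -0.0125] w 0.02444053911000919
[0.4486 0.0471 0.0519]
8306
(318, 170) [490.5037  62.2215  95.3433] [-43.389   44.5764  -0.6477]
(318, 190) [512.8313  69.7696 260.6362] [-208.6647   68.2655   -0.4542]
(318, 215) [466.5285  53.9492  94.8101] [-42.8744  19.2138  -0.6482]
(300, 180) [481.9019  69.6633  93.9633] [-42.0159  38.8714 -10.4886]
(280, 180) [476.0332  80.7824  82.7672] [-30.8247  36.9424 -22.9169]
(230, 180) [466.9171 109.1681  84.9025] [-32.9679  37.5853 -52.723 ]
(180, 180) [456.7623 140.4102  85.3147] [-33.3887  38.1768 -85.5687]
(160, 185) [448.7828 154.0314  84.2951] [ -32.3757   35.076  -101.0479]
```

View pics/wrist6.png

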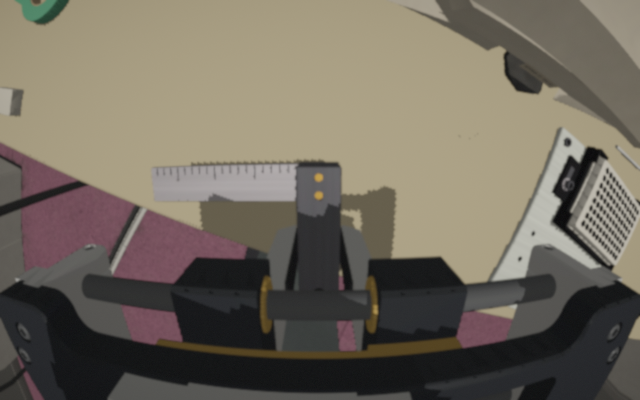

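Run:
```python
from h import *
c=dict(np.load('wrist6.npz')); o=ctrl.get_obs(); R=Ro.from_euler('xyz',o['eef_rot']).as_matrix()
P=wcloud(c); T=(P-o['ee_pos'])@R*1000
for u in list(range(160,296,15))+[305,318,330]:
    col=P[150:185,u,2]; i=np.nonzero(col>0.075)[0][0]+150
    print(u,i,T[i,u],T[i+1,u])
for v in (185,200,210):
    row=P[v,290:350,2]; j=np.nonzero(row>0.09)[0]; j=j[row[j]<.1]; print(v,290+j[0],290+j[-1],T[v,290+j[0]],T[v,290+j[-1]])
print(R)
# target: corner tool offset a (tool y), deck frame
ex=np.array([np.cos(np.radians(-4.15)),np.sin(np.radians(-4.15))]);ey=np.array([-ex[1],ex[0]])
O=np.array([.5032,-.2541])
for X,Y in [(-.03,-.071),(0,-.086)]:
    g=O+(X-.045)*ex+(Y+.0125)*ey; print('grip world',g); rel([g[0],g[1],0.052],85.85,o)
```

```text
160 167 [ -29.892    46.5404 -101.5252] [ -32.1738   46.1814 -100.2987]
175 166 [-28.7148  46.659  -90.9121] [-30.8154  46.2813 -89.9112]
190 166 [-29.4058  46.4086 -79.9081] [-32.4019  46.1591 -78.6291]
205 165 [-29.4832  46.7487 -69.6177] [-31.1442  46.3373 -69.0166]
220 165 [-30.8888  46.6698 -59.3062] [-32.1422  46.2212 -58.9246]
235 164 [-29.9116  46.9449 -50.079 ] [-32.2294  46.6272 -49.4638]
250 164 [-30.0812  46.7907 -40.7684] [-31.4615  46.3644 -40.479 ]
265 164 [-31.6251  46.8409 -31.4301] [-31.3266  46.2153 -31.4985]
280 164 [-30.0896  46.5534 -22.7776] [-33.1219  46.3421 -22.4109]
295 163 [-30.9465  47.1772 -13.89  ] [-31.6293  46.675  -13.8452]
305 162 [-24.8545  47.0301  -8.3387] [-31.5565  47.2237  -8.0547]
318 162 [-25.2583  47.0649  -0.5551] [-30.9947  47.1455  -0.5507]
330 162 [-25.8097  47.1418   6.5915] [-30.6458  47.1163   6.4106]
185 296 340 [-42.6475  36.4085 -12.618 ] [-42.4982  36.3854  11.547 ]
200 296 340 [-42.473   27.8924 -12.7632] [-44.4636  28.3813  11.5384]
210 297 340 [-43.5393  22.4244 -12.2262] [-42.4476  22.1271  11.786 ]
[[-0.0005  0.9453  0.3261]
 [-0.      0.3261 -0.9453]
 [-1.     -0.0004 -0.0001]]
grip world [ 0.4242 -0.307 ]
toolx [-0.0005 -0.     -1.    ] jaw yaw -70.96738592158205 dxyz mm [  -0.7 -138.2  326.9] roll deg 23.18 q6 1.2619577769916777 t 6.025 F [ 0.0174  0.871  -5.054 ] M [-0.0471  0.0992  0.0526] w 0.02475410983117602
grip world [ 0.453  -0.3242]
toolx [-0.0005 -0.     -1.    ] jaw yaw -70.96738592158205 dxyz mm [  -0.7 -116.5  352.5] roll deg 23.18 q6 1.2619577769916777 t 6.025 F [ 0.0174  0.871  -5.054 ] M [-0.0471  0.0992  0.0526] w 0.02475410983117602
```

The square is held level and aligned to the jaws within about 0.3°. Its corner is 47 mm ahead of the TCP. Next I'll carry it to a point above the deck.

Emit:
servo_tool:
  motion: [0,-14,33,2.3,0,-30,72,5,0,-50,118,8.4,0,-70,165,11.7,0,-90,212,15,0,-108,256,18.2,0,-124,293,20.8,0,-134,317,22.5,0,-138,327,23.2,0,-138,327,23.2,0,-138,327,23.2]

```text
time_s: 7.4
ee_pos: [0.4248, -0.306, 0.0513]
eef_rot: [-2.315, 1.57, 2.326]
force: [0.1, -0.5, -4.1]
grip_width: 0.0247
```

Run:
```python
from h import *
o=ctrl.get_obs(); R=rel([0.4242,-.307,-.008],85.85,o); print(o['ee_pos'])
for n in ('wrist','top','side'):
    c=cam(n); cv2.imwrite(f'pics/{n}7.png',c['color'][:,:,::-1]); np.savez(n+'7.npz',**c)
im=[np.load('top7.npz')['color'][170:290,330:450,::-1],np.load('side7.npz')['color'][200:320,180:340,::-1]]
cv2.imwrite('pics/c7.png',np.hstack([cv2.resize(im[0],(360,360)),cv2.resize(im[1],(440,360))]))
```

```text
toolx [-0.0005  0.0006 -1.    ] jaw yaw -94.08873006381558 dxyz mm [59.3 -0.4  1.1] roll deg 0.06 q6 0.947796769140538 t 7.4 F [ 0.1019 -0.4848 -4.0555] M [0.0124 0.0255 0.0033] w 0.024687785622076013
[ 0.4248 -0.306   0.0513]
```

View pics/wrist7.png

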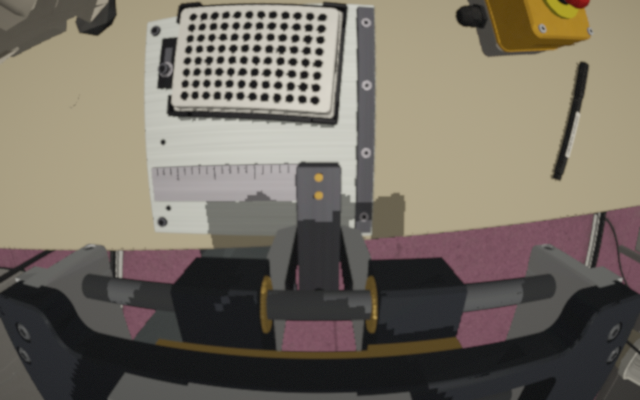

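View pics/c7.png

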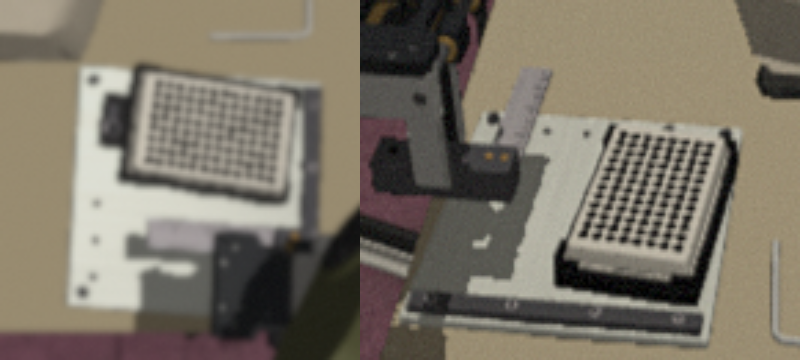

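```bash
cat >> h.py <<'E'
def fray(c,uv,z):
    uv=np.atleast_2d(uv).astype(float); x=uv[:,0]-c['cx'];y=uv[:,1]-c['cy'];r=np.hypot(x,y);th=r/c['fx'];s=np.sin(th)/np.maximum(r,1e-9)
    d=np.c_[x*s,y*s,np.cos(th)]@c['R']; o=-c['R'].T@c['t']; return o+d*((z-o[2])/d[:,2])[:,None]
E
cat > fence.py <<'E'
from h import *
def fence(c,rows=range(90,146,2),u0=348,u1=366,z=.015):
    o=ctrl.get_obs(); R=Ro.from_euler('xyz',o['eef_rot']).as_matrix()
    g=cv2.cvtColor(c['color'],cv2.COLOR_RGB2GRAY).astype(float); uv=[]
    for v in rows:
        p=g[v,u0:u1]; i=np.argmin(np.diff(p)); h=(p.max()+p.min())/2; j=[k for k in range(len(p)-1) if p[k]>=h>p[k+1]]
        if j: j=j[0]; uv.append((u0+j+(p[j]-h)/(p[j]-p[j+1]),v))
    w=fray(c,uv,z); T=(w-o['ee_pos'])@R*1000
    vx,vy,x,y=cv2.fitLine(T[:,1:].astype(np.float32),cv2.DIST_HUBER,0,.01,.01).ravel()
    print('fence: tool z at y=0..45',x, y, 'slope deg',np.degrees(np.arctan(vy/vx)),'tool z at y=20:',y+(20-x)*vy/vx,'res',np.abs((T[:,1:]-[x,y])@[-vy,vx]).mean())
    vx,vy,x,y=cv2.fitLine((w[:,:2]*1000).astype(np.float32),cv2.DIST_HUBER,0,.01,.01).ravel(); print('world ang',np.degrees(np.arctan(vy/vx)),'pt',x,y)
E
python3 - <<'E'
from fence import *
c=dict(np.load('wrist7.npz')); fence(c)
P=wcloud(c)*1000
for p in [(330,130),(250,140),(364,110),(364,140),(318,175),(230,180),(330,112)]: print(p,P[p[1],p[0]])
E
```

```text
fence: tool z at y=0..45 74.57363 29.28 slope deg -0.30389404 tool z at y=20: 29.56946 res 0.1913692778493486
world ang -3.7955902 pt 497.19144 -340.87076
(330, 130) [ 492.8114 -310.7048  259.9863]
(250, 140) [ 486.0607 -253.6206    7.2001]
(364, 110) [ 503.2708 -347.4329   14.5519]
(364, 140) [ 479.3381 -346.0409   14.3119]
(318, 175) [ 466.1987 -308.5701   93.3663]
(230, 180) [ 465.7486 -256.0805   83.4796]
(330, 112) [ 502.4076 -319.841    31.3399]
```

Emit:
servo_tool:
  motion: [20,0,0,0,40,0,0,0,54,0,0,0,59,0,0,0,59,0,0,0]

```text
time_s: 8.18
ee_pos: [0.4248, -0.307, -0.0072]
eef_rot: [0.818, 1.571, -0.826]
force: [-0.3, -0.0, -3.3]
grip_width: 0.0242
```

Run:
```python
from fence import *
o=ctrl.get_obs(); R=rel([0.4242,-.307,-.0103],85.85,o); print(o['ee_pos'])
c=cam('wrist'); cv2.imwrite('pics/wrist8.png',c['color'][:,:,::-1]); np.savez('wrist8.npz',**c)
P=wcloud(c)*1000
for p in [(318,170),(318,180),(230,180),(200,180),(180,175),(318,140),(250,230)]: print(p,P[p[1],p[0]])
```

```text
toolx [ 0.     -0.0001 -1.    ] jaw yaw -94.15289852778108 dxyz mm [ 3.1 -0.6  0. ] roll deg -0.0 q6 0.9476230786325411 t 8.175 F [-0.3332 -0.0113 -3.3326] M [-0.0092  0.0665 -0.0659] w 0.0241660143068771
[ 0.4248 -0.307  -0.0072]
(318, 170) [ 469.0938 -309.8175   35.5003]
(318, 180) [ 463.5397 -309.4139   35.0829]
(230, 180) [ 465.7202 -256.8348   23.9485]
(200, 180) [ 467.5773 -237.8527   25.0811]
(180, 175) [ 471.8093 -224.185    24.134 ]
(318, 140) [ 484.0176 -310.876     7.5196]
(250, 230) [ 428.1689 -260.8585    7.3414]
```

View pics/wrist8.png

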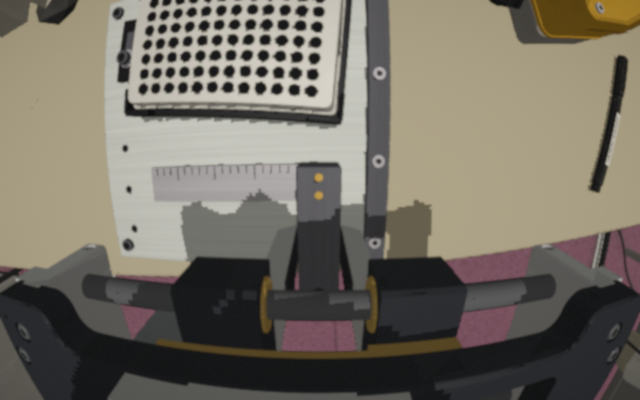

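The stock top is at 35.3 mm and should be 32 when seated, so I need 3 mm more. The fence gap is about 17 mm. I'll lower, then approach the fence.

Emit:
servo_tool:
  motion: [2,0,0,0,3,0,0,0,3,0,0,0]

```text
time_s: 8.6
ee_pos: [0.4248, -0.3071, -0.0102]
eef_rot: [0.923, 1.571, -0.721]
force: [-0.2, -0.0, -3.6]
grip_width: 0.0244
```

Emit:
servo_tool:
  motion: [0,0,4,0,0,0,9,0,0,0,13,0,0,0,14,0,0,0,14,0]

```text
time_s: 9.22
ee_pos: [0.4237, -0.3212, -0.0103]
eef_rot: [0.647, 1.57, -0.997]
force: [-0.0, -0.9, -1.7]
grip_width: 0.0243
```

Run:
```python
from fence import *
o=ctrl.get_obs(); R=rel([0.4242,-.3225,-.0103],85.85,o); print(o['ee_pos'], 'tool force',R.T@o['force'])
c=cam('wrist'); cv2.imwrite('pics/wrist9.png',c['color'][:,:,::-1]); np.savez('wrist9.npz',**c)
P=wcloud(c)*1000
for p in [(318,170),(318,180),(230,180),(200,180),(180,175)]: print(p,P[p[1],p[0]])
cv2.imwrite('pics/w9z.png',cv2.resize(c['color'][60:260,140:420,::-1],(784,560),interpolation=cv2.INTER_CUBIC))
```

```text
toolx [ 0.0002 -0.0003 -1.    ] jaw yaw -94.17422210652296 dxyz mm [0.  0.6 1.2] roll deg -0.02 q6 0.9262313603303121 t 9.225 F [-0.008  -0.9226 -1.7203] M [-0.1374  0.0156 -0.011 ] w 0.024327181491165674
[ 0.4237 -0.3212 -0.0103] tool force [1.7206 0.0588 0.9202]
(318, 170) [ 467.9777 -323.9873   32.371 ]
(318, 180) [ 462.6076 -323.5965   33.0149]
(230, 180) [ 464.511  -270.7625   20.093 ]
(200, 180) [ 466.3013 -251.4609   20.6646]
(180, 175) [ 470.6868 -238.1801   20.7013]
```

View pics/w9z.png

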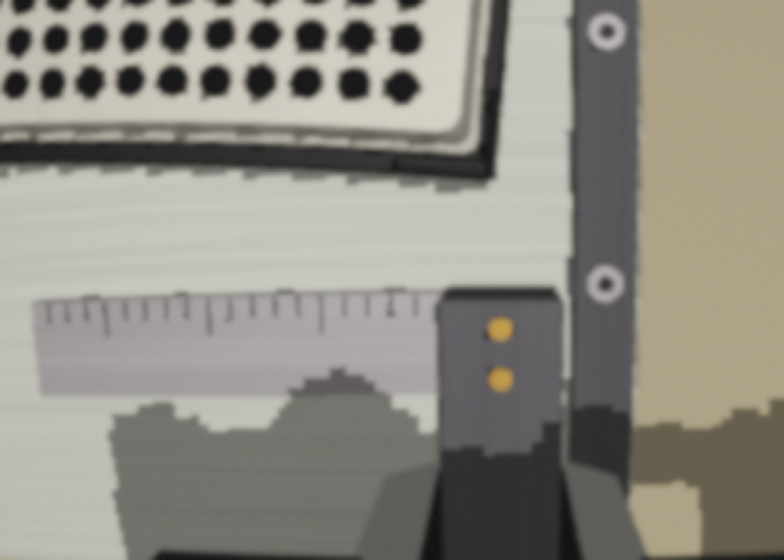

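The stock is parallel to the fence with a gap of about 2–3 mm (px 562 to 572 in the zoom). I'll close it gently.

Emit:
servo_tool:
  motion: [0,0,1,0,0,0,2,0,0,0,3,0,0,0,4,0,0,0,4,0]

```text
time_s: 9.9
ee_pos: [0.4235, -0.324, -0.0103]
eef_rot: [-2.935, 1.569, 1.705]
force: [1.0, 9.8, 3.9]
grip_width: 0.0245
```

Run:
```python
from fence import *
o=ctrl.get_obs(); R=rel([0.4242,-.3225,-.0103],85.85,o); print(o['ee_pos'], 'tool force',R.T@o['force'],R.T@o['moment'])
```

```text
toolx [-0.0003  0.0019 -1.    ] jaw yaw -94.16868502353253 dxyz mm [ 0.   0.6 -1.5] roll deg -0.02 q6 0.9201916092356042 t 9.9 F [0.952  9.8308 3.9003] M [ 1.805  -0.1909 -0.0029] w 0.024459173356990455
[ 0.4235 -0.324  -0.0103] tool force [-3.8817  0.2333 -9.8814] [0.0021 1.8141 0.0592]
```

The stock is in contact with the fence at about 10 N. Now I'll slide along the fence toward the nest.

Emit:
servo_tool:
  motion: [0,4,0,0,0,9,0,0,0,14,0,0,0,18,0,0,0,21,0,0,0,23,0,0,0,24,0,0,0,24,0,0]

```text
time_s: 10.9
ee_pos: [0.4466, -0.3256, -0.0103]
eef_rot: [-2.333, 1.568, 2.307]
force: [-6.4, 9.6, 8.2]
grip_width: 0.0245
```

Run:
```python
from fence import *
o=ctrl.get_obs(); R=rel([0.453,-.3245,-.0103],85.85,o); print(o['ee_pos'], 'tool force',R.T@o['force'],R.T@o['moment'])
c=cam('wrist'); np.savez('wrist10.npz',**c)
P=wcloud(c)*1000
for p in [(318,170),(318,180),(230,180),(200,180),(180,175)]: print(p,P[p[1],p[0]])
cv2.imwrite('pics/w10z.png',cv2.resize(c['color'][60:260,140:420,::-1],(784,560),interpolation=cv2.INTER_CUBIC))
```

```text
toolx [-0.0022  0.0024 -1.    ] jaw yaw -94.16117303635203 dxyz mm [ 0.   6.3 -1.6] roll deg -0.01 q6 0.9465469228356181 t 10.9 F [-6.4189  9.6446  8.2495] M [ 1.825   1.2449 -0.0534] w 0.02445517766724078
[ 0.4466 -0.3256 -0.0103] tool force [-8.2118 -7.1213 -9.1721] [ 0.0524  1.73   -1.3739]
(318, 170) [ 490.8927 -328.4908   32.1682]
(318, 180) [ 485.4288 -328.0942   32.3028]
(230, 180) [ 487.3713 -275.1851   19.9483]
(200, 180) [ 489.3418 -256.3924   21.8134]
(180, 175) [ 493.6257 -242.8944   21.2754]
```

View pics/w10z.png

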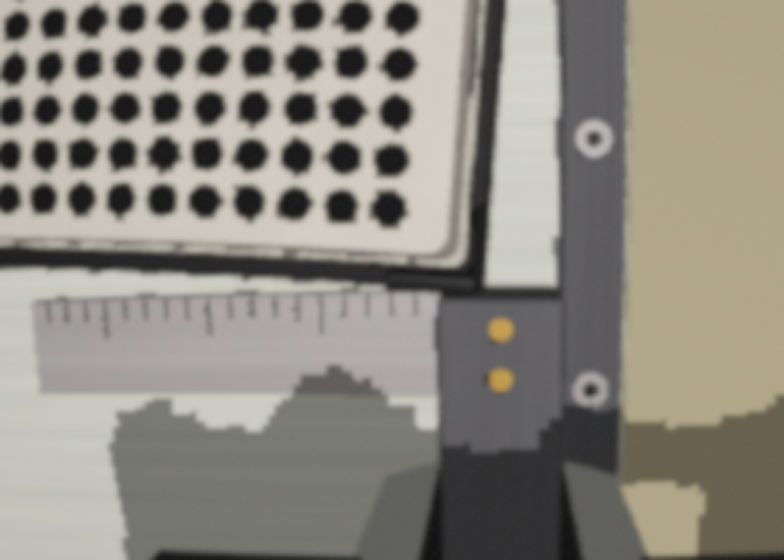

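The stock end has just met the nest's right corner, with about 6 mm left to go. I'll keep pushing and ease the downward load slightly.

Emit:
servo_tool:
  motion: [-0.5,1,0,0,-0.5,2,0,0,-0.5,3,0,0,-0.5,4,0,0,-0.5,5,0,0,-0.5,6,0,0,-0.5,6,0,0]

```text
time_s: 11.82
ee_pos: [0.4514, -0.3259, -0.0103]
eef_rot: [-2.12, 1.565, 2.52]
force: [-12.9, 7.8, 6.8]
grip_width: 0.0246
```

Run:
```python
from fence import *
o=ctrl.get_obs(); R=rel([0.453,-.3245,-.0103],85.85,o); print(o['ee_pos'], 'tool force',R.T@o['force'],R.T@o['moment'])
c=cam('wrist'); np.savez('wrist11.npz',**c)
cv2.imwrite('pics/w11z.png',cv2.resize(c['color'][60:260,140:420,::-1],(784,560),interpolation=cv2.INTER_CUBIC))
```

```text
toolx [-0.0045  0.0032 -1.    ] jaw yaw -94.16114637778091 dxyz mm [-0.   1.5 -1.5] roll deg -0.01 q6 0.9528229915863349 t 11.825 F [-12.8923   7.8412   6.7983] M [ 1.606   2.2822 -0.0902] w 0.024606029677448855
[ 0.4514 -0.3259 -0.0103] tool force [ -6.7146 -13.4592  -6.9047] [ 0.0903  1.4366 -2.3925]
```

View pics/w11z.png

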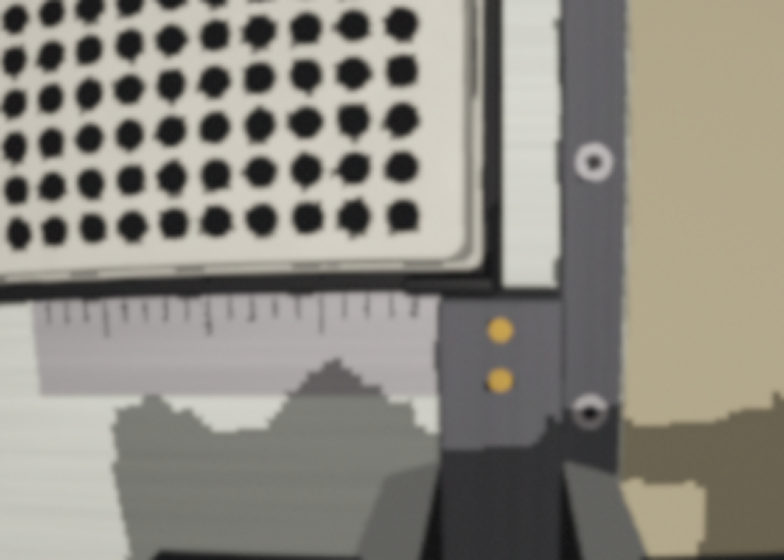

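The nest has turned and now looks flush along the blade, from (35,300) to (440,293). A bit more press will confirm firm seating.

Emit:
servo_tool:
  motion: [0,0.5,0.3,0,0,1,0.5,0,0,1,0.5,0,0,1,0.5,0]

```text
time_s: 12.38
ee_pos: [0.4515, -0.3259, -0.0103]
eef_rot: [-2.109, 1.563, 2.531]
force: [-19.9, 13.0, 14.1]
grip_width: 0.0245
```

```bash
cat > chk.py <<'E'
from fence import *
import sys
k=sys.argv[1]
o=ctrl.get_obs(); R=rel([0.453,-.3245,-.0103],85.85,o); print(o['ee_pos'], 'tool force',R.T@o['force'],R.T@o['moment'],np.abs(o['joint_vel']).max())
c=cam('wrist'); np.savez(f'wrist{k}.npz',**c)
cv2.imwrite(f'pics/w{k}z.png',cv2.resize(c['color'][60:260,140:420,::-1],(784,560),interpolation=cv2.INTER_CUBIC))
E
python3 chk.py 12
```

```text
toolx [-0.0066  0.0046 -1.    ] jaw yaw -94.15715197558718 dxyz mm [-0.   1.4 -1.5] roll deg -0.01 q6 0.953100151958161 t 12.375 F [-19.9251  13.0357  14.0555] M [ 2.3971  3.6892 -0.0459] w 0.02451734548964007
[ 0.4515 -0.3259 -0.0103] tool force [-13.8631 -20.9142 -11.615 ] [ 0.0471  2.1238 -3.853 ] 0.0034395418641782497
```

View pics/w12z.png

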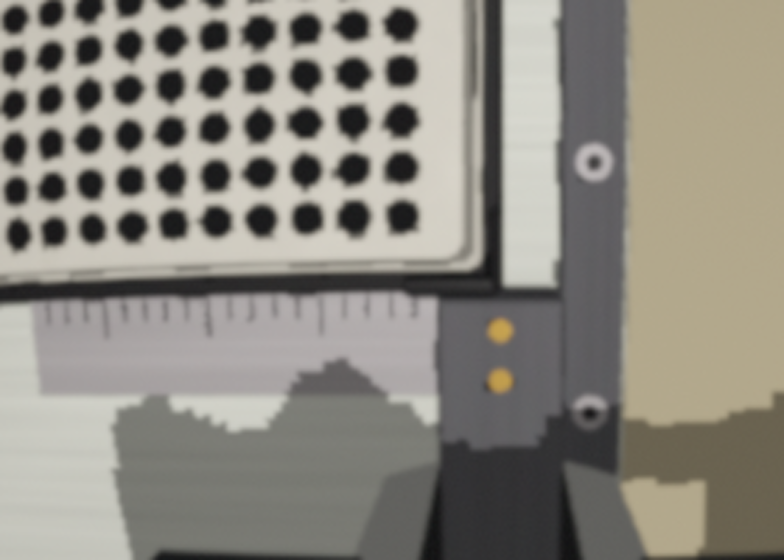

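Run:
```python
from h import *
c=dict(np.load('wrist12.npz')); g=cv2.cvtColor(c['color'],cv2.COLOR_RGB2GRAY).astype(float)
def cross(p,u0,sgn):
    h=(p.max()+p.min())/2
    j=[k for k in range(len(p)-1) if (p[k]-h)*sgn>=0>(p[k+1]-h)*sgn]
    return u0+j[0]+(p[j[0]]-h)/(p[j[0]]-p[j[0]+1]) if j else None
def fit(uv,z,n):
    w=fray(c,uv,z)[:,:2]*1000; vx,vy,x,y=cv2.fitLine(w.astype(np.float32),cv2.DIST_HUBER,0,.01,.01).ravel()
    print(n,'ang',np.degrees(np.arctan2(vy,vx)),'pt',x,y,'res',np.abs((w-[x,y])@[-vy,vx]).mean(),len(w))
print(g[100,310:350].astype(int)); print(g[150:180,250].astype(int))
uv=[(cross(g[v,330:346],330,1),v) for v in range(65,150,3)]; fit([q for q in uv if q[0]],.015,'fence inner')
uv=[(cross(g[v,311:328],311,-1),v) for v in range(65,150,3)]; fit([q for q in uv if q[0]],.023,'nest right side')
uv=[(u,cross(g[158:176,u],158,-1)) for u in range(156,292,3)]; fit([q for q in uv if q[1]],.021,'nest/blade boundary')
uv=[(u,cross(g[190:210,u],190,1)) for u in range(156,182,3)]
S=cv2.cvtColor(c['color'],cv2.COLOR_RGB2HSV)
# white plate front edge
uv=[(u,cross(g[146:166,u],146,1)) for u in range(150,300,3)]; fit([q for q in uv if q[1]],.03,'plate front')
```

```text
[182 168 123  70  53  50  50  50  76 139 188 207 212 212 212 212 213 212
 213 213 212 212 213 213 213 213 213 211 203 179 136  99  93  97 101  99
  98  99  99  98]
[206 203 190 164 142 151 152 114  61  45  45  44  43  44  65 111 149 167
 173 174 174 174 174 173 173 172 172 171 172 171]
fence inner ang -3.5706086 pt 520.4045 -343.0451 res 0.20581848020029386 29
nest right side ang -4.151408 pt 531.2132 -331.87704 res 0.013915509341060981 29
nest/blade boundary ang 85.940926 pt 502.0426 -274.40384 res 0.20044692620863436 46
plate front ang 85.9309 pt 506.65964 -282.76666 res 0.05560062213123431 50
```

The nest's side and front measure −4.15° and 85.94°, against −4.15° for the deck, so it is true within about 0.1°. I'll hold briefly to check that it's steady.

Emit:
servo_tool:
  motion: [0,0,0,0,0,0,0,0,0,0,0,0,0,0,0,0]

```text
time_s: 12.92
ee_pos: [0.4515, -0.3259, -0.0103]
eef_rot: [-2.113, 1.563, 2.527]
force: [-18.9, 13.4, 13.7]
grip_width: 0.0245
```

```bash
python3 chk.py 13
python3 - <<'E'
from h import *
for n in ('side','top'):
    c=cam(n); cv2.imwrite(f'pics/{n}14.png',c['color'][:,:,::-1])
    if n=='side': cv2.imwrite('pics/s14z.png',cv2.resize(c['color'][190:330,170:370,::-1],(800,560)))
E
```

```text
toolx [-0.0066  0.0047 -1.    ] jaw yaw -94.1608905202567 dxyz mm [-0.   1.4 -1.5] roll deg -0.01 q6 0.9531379146321562 t 12.925 F [-18.8806  13.393   13.6967] M [2.3238 3.6389 0.0015] w 0.024506745706774122
[ 0.4515 -0.3259 -0.0103] tool force [-13.509  -19.8967 -12.0448] [ 0.0001  2.0537 -3.7979] 0.0023890980191773174
```

View pics/s14z.png

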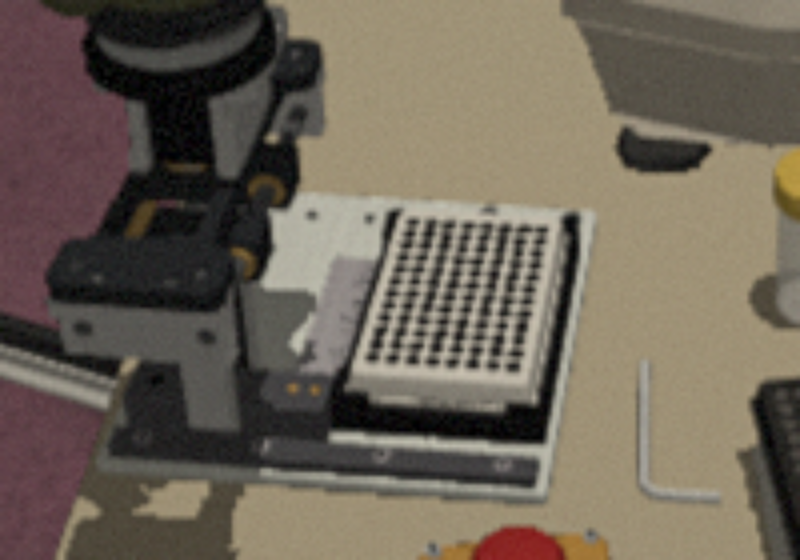

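The square is seated against both the fence and the nest, the forces are steady and the arm is at rest. The hex key and jar haven't moved. Handing in.

```bash
python3 -c "
from station import ctrl
print(ctrl.hand_in()); print(ctrl.get_obs()['time_s'])"
```

```text
the job is handed in; nothing more can be done
None
the job is handed in; nothing more can be done
```

I picked up the try square, laid it flat on the deck and slid it along the fence until the blade turned the nest true. I handed in at about 13 s with the square still gripped and pressed into the corner. The hand-in gives no verdict.

**Last checks:**
- **Nest:** its side and front measured −4.15° and 85.94°, against a deck yaw of −4.15° (estimated from the deck edges). That makes it true within about 0.1°.
- **Force:** about 20 N toward the nest and 12 N toward the fence, steady over the last half second. The last 1 mm of push moved the tool only about 0.1 mm, so the square was firmly seated. These are wrist readings that include some friction, not separate contact forces.
- **Grip:** 24.5 mm opening on the 25 mm stock.
- **Position:** the estimated corner is about 1.5 mm from the predicted seat, which is within the camera calibration.
- **Hex key and jar:** both still in place in the last side picture.

**What failed or disagreed:**
- **Tool height:** the reported TCP height was about 31 mm lower than the real fingertips, so my first grip closed in the air above the stock. I found this from the wrist and side depth images and corrected all later heights for it.
- **Fence angle:** fitted from the close wrist picture, it read −3.6°, about 0.5° (0.01 rad) off the deck edges. I trusted the deck edges.

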